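# Shift the feed gearbox and shut the keeper behind the lever

## Task

Change gear on the gearbox with gentle fingertip pushes: bring the ball-knob lever through the H-shaped gate, fully home into the far right-hand slot (as seen from the robot). Then push the keeper's upright pin away from you until its blade lies shut against the stop behind the lever, so that the lever cannot jump out of gear. Only push: nothing is gripped or lifted, and the nut on the cover and the other loose things are left alone.

Things in the scene. Friction and masses are not known exactly. Their poses are not given: they have to be found in the camera images.
- gearbox: Heavy grey cast gearbox that does not move. Origin on the bench straight below the lever's pivot; +x points from its front (round bearing cap, toward the robot) to its far side (shaft stub), +y to its left, z up; yaw within 0.4 rad of the world's. Casting x -72 to +101 mm (stub to +130), y -73 to +63 mm; cover top at z = 138 mm.
- gate (a point): Middle of the H gate, on the steel gate plate's top, 150 mm above the gearbox origin; plate x -54 to +48, y -41 to +41 mm. Two slots along x, 15 mm wide, at y = +17 (left) and -17 mm (right), each reaching 30 mm to far (x > 0) and near (x < 0), joined at x = 0 by a cross channel (neutral) 16 mm wide with rounded corners. The lever shaft is 10 mm thick.
- lever_pivot (a point): Pivot of the lever, inside the gearbox, 95 mm above the gearbox origin.
- knob (a point): Centre of the black ball knob, 38 mm in diameter, on top of the lever, 118 mm from the pivot (195 to 213 mm above the bench). About 4 N on it moves the lever, which stays where it is left. Home in the far right-hand slot it is 43 to 47 mm to +x and 34 to 38 mm to -y of the pivot (gearbox axes).
- shift_fore (a joint): Lever swing to far (+) or near (-), rad, 0 in neutral, slot ends at about -0.42 and +0.42; starts anywhere along the left-hand slot. With f = this and c = shift_cross the knob is at pivot + 118 mm * (cos c sin f, -sin c, cos c cos f) in gearbox axes.
- shift_cross (a joint): Lever swing to the right (+) or left (-), rad: about -0.31 in the left-hand slot, +0.31 in the right-hand one (play 0.03). It can change over only while shift_fore is within about 0.05 of 0.
- keeper (a joint): Keeper, a flat cranked steel latch on the gate plate, turning about an upright pivot, rad, clockwise from above: 0 shut (blade along +x over the near right slot, its end just behind the lever, at its stop), 1.57 open (blade toward -y). Starts open, 1.0 to 1.45; stays where it is left; about 2 N at its pin turns it. Shuts only with shift_fore above 0.38.
- keeper_pivot (a point): Pivot of the keeper: 44 mm to -x and 24 mm to -y of the gearbox origin, 151 mm above the bench, at the near end of the right-hand slot.
- keeper_post (a point): Upright steel pin on the keeper's tail, 15 mm in diameter, 156 to 210 mm above the bench; this point is at 187 mm. It stands 50 mm from the keeper pivot in the direction -55 degrees from gearbox +x minus the keeper's angle: near the gearbox's front when open, 29 mm to +x and 41 mm to -y of the pivot when shut, so pushing it away from the robot shuts the keeper.
- spindle_nut: Loose blackened nut, 35 x 40 x 18 mm, lying on the gearbox cover at its far left corner. Not to be touched. Origin at the centre of its underside.
- oiler: Red oil can with a spout, 64 x 93 x 178 mm, left of the gearbox. Not to be touched. Origin at the centre of its underside.
- screwdriver: Orange screwdriver, 208 mm, lying on the bench to the left. Not to be touched.
- vee_block: Small steel vee block, 50 x 50 x 34 mm, on the bench to the left. Not to be touched.
- thumb_screw: Thumb screw standing on its head, 30 x 30 x 29 mm, on the bench to the left. Not to be touched.
- taper_cup: White taper cup upside down, 66 x 66 x 58 mm, beyond the gearbox. Not to be touched.
- tape_roll_b: Roll of grey tape, 97 x 95 x 48 mm, lying at the left. Not to be touched.

How it is judged:
By the outcome, as a careful person would: the job done as asked, in the order asked, and still so for the second after the job is handed in, with the robot touching nothing.
It also fails if it takes over 61 s, if anything falls off the work surface, if the arm or the gripper's body presses on something with over 40 N, if the wrist force passes 120 N, or if a joint passes its speed limit or range.

## Robot

A 6-joint arm with a two-finger parallel gripper is mounted at the origin on a cart in front of the work surface, level with it; the furniture and walls round the work are solid. World frame = base frame: x ahead of the robot, y to its left, z up, the work surface at z = 0. Lengths are in m, angles in degrees, forces in N, time in s.
With the tool pointing down it reaches from about 0.35 to 0.875 m from the base axis. Payload 4.2 kg.
Tool frame: the origin (TCP) lies on the centre line of the jaws, within the pads' length; the fingertips stand tip_reach ahead of it and the grasp point (between the pads) is the TCP (tip_reach is the distance from the TCP to the fingertips, in m); z points along the fingers, y is the line along which they close (so a half turn about z gives the same grasp; the last joint's range is limited). The gripper opens to 87 mm and grips with 3 to 60 N. Pads are 19 mm wide; open, the fingers measure 117 mm over their backs; the gripper's body (75 mm by 190 mm) begins 51 mm behind the grasp point.
Start: joints at [-52.277, 22.042, 0.453, 0, -68.411, -14.817], TCP at [0.243, -0.576, 0.242] pointing down, gripper open.
Joint ranges: [-179.83, 179.83], [-69.29, 118.12], [-61.27, 80.66], [-181.25, 117.63], [-171.15, -9.14], [-177.46, 177.46]. Speed limits (degrees/s): [159.86, 159.86, 180, 180, 180, 180].

## Interface

Orientations are given as a 3x3 rotation matrix whose columns are the frame's x, y, z axes.
In Python, from station import sense, capture, finish_job, tip_reach gives the robot as it stands.
- The arm moves only by the tool arm_command, never from a script. Its argument "deltas" is a list of rows, each a list of 7 numbers: the turn, a rotation vector about the tool's x, y, z in rad, then the shift along the tool's x, y, z in cm, then the closure, from -1 (fully open) to 1 (shut), so that 0 is half open. In form: [[rx, ry, rz, dx, dy, dz, hand], ...]. A call has 1 to 8 rows; each row is the pose to reach, as a shift and turn from the pose commanded when the call began, along the tool's axes at that moment; what a row does not reach only later rows make up. A row lasts 1/12 s, in which the tool goes at most 41.7 mm and 7.16 degrees, less where a joint would pass 70% of its speed; a pose out of reach is approached as far as the arm can. A call with a gripper value outside its range is refused whole. The fingers move at their own pace and stop on an object; the grip force is fixed at half the most. Time passes only in rows, so rows that repeat a pose let the fingers close. It gives the time, the measured TCP pose, the force, the opening and the grip force at its end, in the units of the state.
- sense(): the state, without advancing time (a new reading comes with each control period).
- capture(name): name is "scene" or "top"; returns a dict with "pixels" (420x560x3 uint8, blue, green, red), "fovy" (degrees; the focal length in pixels is half the picture's height over the tangent of half this angle, whatever the lens; pixels are square), "cx", "cy" (the principal point, pixels), "k1" (the pictures are not rectified: a ray, as slopes to the right and down, at radius r is drawn at 1 + k1 r^2 times it, then the intrinsics apply), "rvec" (rotation vector, rad) and "tvec" (3), from world to camera coordinates, as OpenCV has them. Camera axes: x right, y down, z forward; pixel columns grow to the right and rows downward; lengths in m; the calibration is good to about 2 mm. A picture is of the moment at which its call begins. There is no depth.
- finish_job(): hands the job in; it is judged then, once.
The state is a dict: "time_s": time; "joints": joint angles; "joint_velocities": joint speeds; "effort": joint torques, N m; "tcp_pos": TCP position; "ee_rot": TCP orientation; "wrist_force": force on the tool from outside, world axes, zero at the start; "moment": the same for the moment, N m; "gripper_width": opening from 0.0 (shut) to 1.0 (fully open); "gripper_force": force on a finger pad.
Only numpy, scipy, OpenCV 4.12 (cv2) and the standard library are available. Lean on these libraries where they do the work, as an engineer would, in place of code of your own. Each camera call takes 0.05 s, during which the arm holds its last target. There are 200 camera calls.

## Working session

There is one attempt and no reset: what is moved stays moved. The work goes in short steps, Python scripts to look and compute and a tool call to move; the robot and the scene stay as the last step left them, time stands still between calls to the robot, and variables do not carry over. Pictures are saved under pics/ and viewed, at most 10 in all, crops included, and the job is handed in when it is done.

Besides the shell and the picture viewer there is one more tool, called after "Call:" as a command line: name --pt "numbers of a row" for each row, then --argument value for the rest. arm_command: Moves the arm, as the interface text tells. Its arguments: {"type":"object","properties":{"deltas":{"type":"array"}},"required":["deltas"]}

```bash
mkdir -p pics
cat > h.py <<'E'
import numpy as np, cv2
from station import sense, capture, finish_job, tip_reach
def cam(n):
    c=capture(n); p=c["pixels"]; f=p.shape[0]/2/np.tan(np.radians(c["fovy"])/2)
    R=cv2.Rodrigues(np.array(c["rvec"],float))[0]; t=np.array(c["tvec"],float)
    return dict(p=np.ascontiguousarray(p),f=f,cx=c["cx"],cy=c["cy"],k1=c["k1"],R=R,t=t)
def ray(c,u,v):
    d=np.array([(u-c["cx"])/c["f"],(v-c["cy"])/c["f"]]); s=d.copy()
    for _ in range(20): s=d/(1+c["k1"]*(s@s))
    w=c["R"].T@np.array([s[0],s[1],1]); return -c["R"].T@c["t"], w/np.linalg.norm(w)
def onz(c,u,v,z):
    o,d=ray(c,u,v); return o+d*(z-o[2])/d[2]
def proj(c,P):
    q=c["R"]@np.array(P)+c["t"]; s=q[:2]/q[2]; s=s*(1+c["k1"]*(s@s)); return s*c["f"]+[c["cx"],c["cy"]]
def tri(r1,r2):
    (o1,d1),(o2,d2)=r1,r2
    a=np.linalg.lstsq(np.c_[d1,-d2],o2-o1,rcond=None)[0]; p,q=o1+a[0]*d1,o2+a[1]*d2
    return (p+q)/2,np.linalg.norm(p-q)
E
python3 - <<'E'
from h import *
for n in("scene","top"):
    c=cam(n); cv2.imwrite(f"pics/{n}0.png",c["p"]); print(n,-c["R"].T@c["t"],c["f"],c["k1"])
s=sense();print(tip_reach,{k:s[k] for k in("time_s","tcp_pos","ee_rot","gripper_width")})
E
```

```text
scene [0.0339066 0.8077238 0.8966448] 497.44824489760254 -0.15285662090940466
top [0.50703845 0.06330886 1.214428  ] 497.84480293107 -0.09145035837722455
0.019 {'time_s': 0.1, 'tcp_pos': array([ 0.24308522, -0.57523262,  0.24054101]), 'ee_rot': array([[-9.21231830e-01, -3.89013116e-01, -8.43105767e-04],
       [-3.89014024e-01,  9.21230035e-01,  1.81964516e-03],
       [ 6.88285213e-05,  2.00429501e-03, -9.99997989e-01]]), 'gripper_width': 0.9985997670527929}
```

View pics/scene0.png

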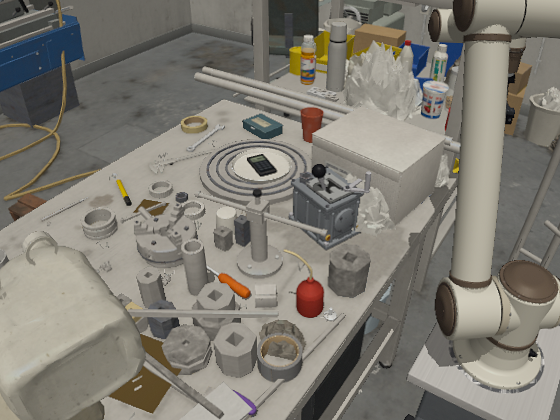

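View pics/top0.png

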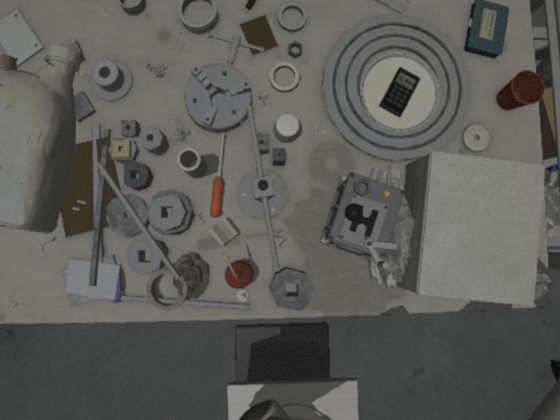

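The scene shows the gearbox at about (325,200) with the black knob at (320,171), a tall white box to its right and a stand to its left. In the top view the gearbox is at about (362,215). I'll enlarge both.

Run:
```python
from h import *
a=cv2.imread("pics/scene0.png")[140:260,270:420]; b=cv2.imread("pics/top0.png")[155:275,310:430]
cv2.imwrite("pics/c0.png",cv2.resize(a,None,fx=5,fy=5,interpolation=2)); cv2.imwrite("pics/c1.png",cv2.resize(b,None,fx=5,fy=5,interpolation=2))
```

```text
(no output)
```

View pics/c0.png

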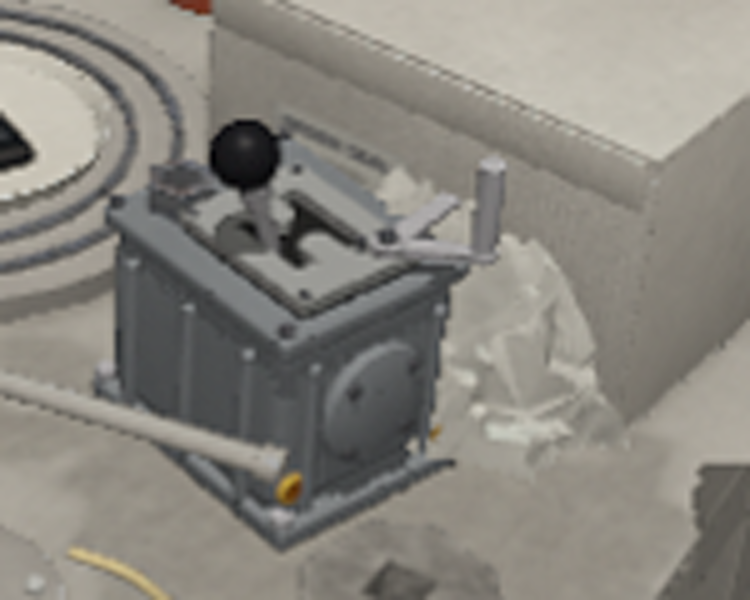

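View pics/c1.png

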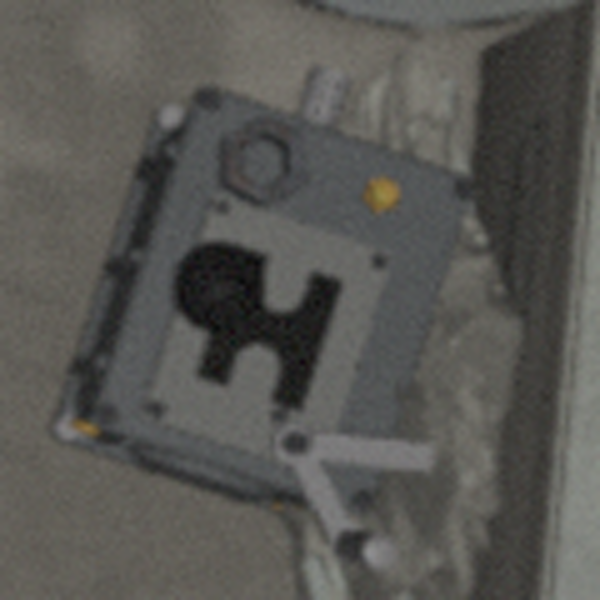

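The crops show the knob at c0 (245,155) and c1 (218,288), i.e. in the far part of the left slot. The keeper pivot is at c1 (295,443) and c0 (388,237). The post top is at c1 (375,550) and c0 (490,163). The yaw is clockwise, about -17°.

```bash
cat > m.py <<'E'
from h import *
S=lambda U,V:(270+U/5-.4,140+V/5-.4); T=lambda U,V:(310+U/5-.4,155+V/5-.4)
s=cam("scene");t=cam("top")
def two(n,a,b): print(n,*[np.round(x*1000,1) for x in tri(ray(s,*S(*a)),ray(t,*T(*b)))])
two("knob",(245,155),(218,288)); two("kpivot",(388,237),(295,443)); two("posttop",(490,163),(377,553))
f=onz(t,*T(325,279),.150)[:2];n=onz(t,*T(290,405),.150)[:2]; d=f-n; print("slot len",np.linalg.norm(d),"yaw",np.degrees(np.arctan2(d[1],d[0])))
cs=[onz(t,*T(*q),.138)[:2] for q in((208,97),(463,187),(362,500),(107,412))]
for a,b in((0,1),(1,2),(2,3),(3,0)): e=cs[b]-cs[a]; print("edge",np.linalg.norm(e),np.degrees(np.arctan2(e[1],e[0])))
y=np.arctan2(d[1],d[0]); R=np.array([[np.cos(y),-np.sin(y)],[np.sin(y),np.cos(y)]])
print("origin slot",(f+n)/2-R@[0,-.017]," cornermean",np.mean(cs,0))
kp=onz(t,*T(295,443),.153)[:2]; print("origin kp",kp-R@[-.044,-.024])
for n_,q,z in(("posttop",(377,553),.21),("postbase",(350,545),.157)): 
  p=onz(t,*T(*q),z)[:2]; v=R.T@(p-kp); print(n_,p,np.linalg.norm(v),-55-np.degrees(np.arctan2(v[1],v[0])))
for q in((420,160),(540,160)): print(onz(t,*q,.2))
E
python3 m.py
```

```text
knob [ 552.3 -125.   204. ] 1.4
kpivot [ 487.1 -165.   155.6] 1.8
posttop [ 443.1 -185.8  206.9] 0.1
slot len 0.05659556884987699 yaw -17.718861245788542
edge 0.11936167508114752 -110.65170478774303
edge 0.14460512159132854 159.72717926827954
edge 0.11803612016303794 69.46732747518386
edge 0.14486515583966977 -19.749093803318946
origin slot [ 0.5362945 -0.1565957]  cornermean [ 0.55061566 -0.16654078]
origin kp [ 0.53704495 -0.15567289]
posttop [ 0.44326467 -0.18507806] 0.048818915632378355 83.18023693737302
postbase [ 0.44368412 -0.18659768] 0.04908131362960648 81.36066900374962
[ 0.65843898 -0.27004453  0.2       ]
[ 0.65457353 -0.5350312   0.2       ]
```

```bash
cat > k.py <<'E'
from h import *
O=np.array([.5367,-.156]); Y=np.radians(-19.9); R=np.array([[np.cos(Y),-np.sin(Y)],[np.sin(Y),np.cos(Y)]])
KP=O+R@[-.044,-.024]
def blob(c,P,hw,th):
    u,v=np.round(proj(c,P)).astype(int); g=c["p"][v-hw:v+hw+1,u-hw:u+hw+1].max(2)
    m=(g<th).astype(np.uint8); m=cv2.morphologyEx(m,cv2.MORPH_OPEN,np.ones((5,5)))
    n,l,st,ce=cv2.connectedComponentsWithStats(m); i=min(range(1,n),key=lambda i:np.linalg.norm(ce[i]-hw)); 
    return ce[i]+[u-hw,v-hw],st[i]
def knob(P):
    s,t=cam("scene"),cam("top"); a,sa=blob(s,P,14,45)
    o,d=ray(s,*a); g=R.T@(np.array(O))
    # scene ray cut with the lever's sphere (118 mm about the pivot)
    piv=np.array([*O,.095]); w=o-piv; b=w@d; k=-b-np.sqrt(max(b*b-(w@w-.118**2),0)); 
    q=R.T@((o+k*d)[:2]-O); return a,sa,s,t,o+k*d,q
E
python3 - <<'E'
from k import *
a,sa,s,t,P,q=knob([.552,-.125,.204]); print("scene px",a,sa,"sphere cut",P,"gearbox xy",q,proj(s,[.552,-.125,.204]),proj(t,[.552,-.125,.204]))
print("tri gearbox", R.T@(np.array([.5523,-.125])-O))
# box corner: scene (401,173); scan top row colours for the edge
g=cv2.GaussianBlur(t["p"],(3,3),0).mean(2)
for v in(180,220,260,290): print(v,g[v,395:440:3].astype(int))
print(tri(ray(s,401,173),ray(t,412,293)), tri(ray(s,313,140),ray(t,429,153)))
E
```

```text
scene px [317.93877551 172.07142857] [ 8 11 13  9 98] sphere cut [ 0.54850049 -0.1164636   0.20555144] gearbox xy [-0.00236152  0.04119226] [318.44619592 170.6352546 ] [353.41635923 212.64121646]
tri gearbox [0.00411673 0.03445885]
180 [104  98 100  83  50  50  56  52  56  59  64 103 126 127 127]
220 [ 77  87  82  95  94  96  85  63  62  76 109 125 126 128 127]
260 [ 75  85 101  89  73  62  65  60  89 118 132 132 131 132 132]
290 [ 93  94  94  93  92  76  64  90 117 130 128 129 130 125 126]
(array([ 0.3795416 , -0.24552395,  0.19543353]), np.float64(0.00815778313985371)) (array([ 0.67592978, -0.30131493,  0.17072306]), np.float64(0.0040648770879235935))
```

Call:
arm_command --pt "0 0 0 0 0 -4 1" --pt "0 0 0 0 0 -8 1" --pt "0 0 0 -3 2 -10 1" --pt "0 0 0 -6 4 -10 1" --pt "0 0 0 -9 6 -10 1" --pt "0 0 0 -12 8 -10 1" --pt "0 0 0 -15 10 -10 1" --pt "0 0 0 -18 12 -10 1"

```text
time_s: 0.97
tcp_pos: [0.3629, -0.3935, 0.3417]
ee_rot: [[-0.921, -0.389, 0.0], [-0.389, 0.921, -0.0], [-0.0, -0.0, -1.0]]
wrist_force: [0.5, -0.6, 0.2]
gripper_width: 0.477
gripper_force: 0.0
```

Call:
arm_command --pt "0 0 -0.1 -3.4 2.3 0 1" --pt "0 0 -0.2 -6.8 4.6 0 1" --pt "0 0 -0.3 -10.2 6.9 0 1" --pt "0 0 -0.4 -13.6 9.2 0 1" --pt "0 0 -0.5 -17 11.5 0 1" --pt "0 0 -0.6 -20.4 13.8 0 1" --pt "0 0 -0.7 -23.8 16.1 0 1" --pt "0 0 -0.824 -27.2 18.4 0 1"

```text
time_s: 1.63
tcp_pos: [0.5419, -0.1177, 0.3419]
ee_rot: [[-0.335, -0.942, 0.001], [-0.942, 0.335, 0.0], [-0.0, -0.001, -1.0]]
wrist_force: [0.4, 0.0, -0.1]
gripper_width: 0.009
gripper_force: 0.0
```

```bash
cat >> k.py <<'E'
def togo(gx,gy,z):
    "tool-axis shift in cm to bring the TCP to gearbox (gx,gy) mm at height z m, and yaw left"
    s=sense(); A=np.array(s["ee_rot"]); p=np.array(s["tcp_pos"]); w=np.array([*(O+R@np.array([gx,gy])/1000),z])
    print("t",round(s["time_s"],2),"tcp gb mm",np.round(1000*(R.T@(p[:2]-O)),1),"z",round(p[2],4),"F gb",np.round(R.T@np.array(s["wrist_force"])[:2],1),"Fz",round(s["wrist_force"][2],1))
    print("shift cm",np.round(100*A.T@(w-p),2),"tool y yaw",np.degrees(np.arctan2(A[1,1],A[0,1])),"w",s["gripper_width"])
E
python3 -c "
from k import *
togo(2,80,.30)
s,t=cam('scene'),cam('top'); print('stand',tri(ray(s,257,193),ray(t,263,186)))"
```

```text
t 1.63 tcp gb mm [-8.1 37.7] z 0.3419 F gb [0.4 0.2] Fz -0.1
shift cm [-4.22 -1.04  4.19] tool y yaw 160.44092462215178 w 0.008553119123435786
stand (array([0.60972186, 0.05866616, 0.21959754]), np.float64(0.0007613310610157207))
```

Call:
arm_command --pt "0 0 0 -2.1 -0.5 1 1" --pt "0 0 0 -4.2 -1.0 4 1" --pt "0 0 0 -4.2 -1.0 7 1" --pt "0 0 0 -4.2 -1.0 10 1" --pt "0 0 0 -4.2 -1.0 13.0 1" --pt "0 0 0 -4.2 -1.0 13.0 1"

```text
time_s: 2.23
tcp_pos: [0.5609, -0.0836, 0.2051]
ee_rot: [[-0.342, -0.94, -0.013], [-0.94, 0.342, 0.001], [0.004, 0.013, -1.0]]
wrist_force: [-0.6, -0.7, -0.8]
gripper_width: 0.012
gripper_force: 0.0
```

```bash
python3 -c "
from k import *
togo(2,66,.209)
s,t=cam('scene'),cam('top')
a=cv2.resize(s['p'][120:240,270:390],None,fx=4,fy=4,interpolation=2);b=cv2.resize(t['p'][155:275,310:390],None,fx=4,fy=4,interpolation=2)
cv2.imwrite('pics/p1.png',np.hstack([a,b]))"
```

```text
t 2.23 tcp gb mm [-1.9 76.3] z 0.2051 F gb [-0.4 -0.8] Fz -0.8
shift cm [ 1.03 -0.39 -0.39] tool y yaw 160.01680324749105 w 0.011586003887015464
```

View pics/p1.png

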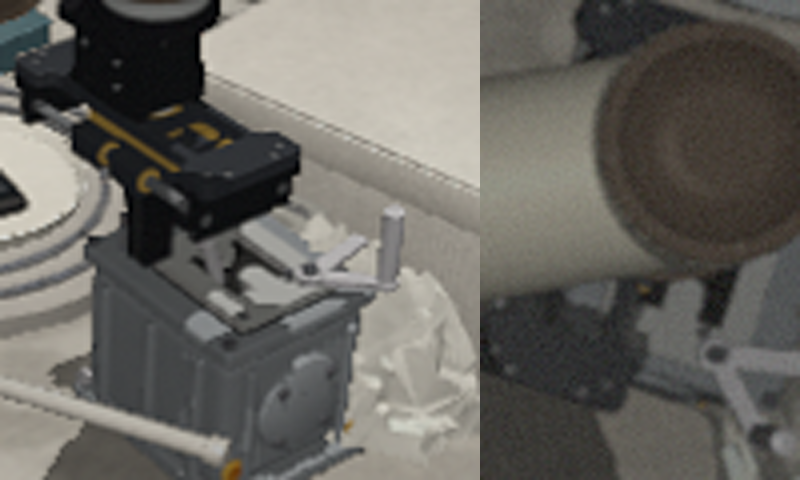

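The fingertip (c. (150,230)) stands left of the knob, clear of everything. Pushing right now (gearbox -y = tool +x).

Call:
arm_command --pt "0 0 0 0.2 0 0 1" --pt "0 0 0 0.4 -0.2 0 1" --pt "0 0 0 0.6 -0.2 0 1" --pt "0 0 0 0.8 -0.2 0 1" --pt "0 0 0 1.0 -0.2 0 1" --pt "0 0 0 1.2 -0.2 0 1" --pt "0 0 0 1.4 -0.2 0 1" --pt "0 0 0 1.4 -0.2 0 1"

```text
time_s: 3.0
tcp_pos: [0.5626, -0.0969, 0.2122]
ee_rot: [[-0.34, -0.94, 0.002], [-0.94, 0.34, 0.001], [-0.002, -0.001, -1.0]]
wrist_force: [1.3, 4.5, 2.6]
gripper_width: 0.009
gripper_force: 2.1
```

```bash
python3 -c "
from k import *
togo(2,66,.209)"
```

```text
t 3.0 tcp gb mm [ 4.3 64.4] z 0.2122 F gb [-0.3  4.7] Fz 2.6
shift cm [-0.16  0.23  0.32] tool y yaw 160.10484566242474 w 0.00893894078726594
```

Call:
arm_command --pt "0 0 0 0.2 0.2 0 1" --pt "0 0 0 0.4 0.2 0 1" --pt "0 0 0 0.6 0.2 0 1" --pt "0 0 0 0.8 0.2 0 1" --pt "0 0 0 1.0 0.2 0 1" --pt "0 0 0 1.2 0.2 0 1"

```text
time_s: 3.5
tcp_pos: [0.5577, -0.107, 0.213]
ee_rot: [[-0.339, -0.941, 0.005], [-0.941, 0.339, 0.001], [-0.003, -0.004, -1.0]]
wrist_force: [0.9, 5.6, 4.7]
gripper_width: 0.001
gripper_force: 3.0
```

Call:
arm_command --pt "0 0 0 0.3 0 0 1" --pt "0 0 0 0.6 0 0 1" --pt "0 0 0 0.9 0 0 1" --pt "0 0 0 1.2 0 0 1" --pt "0 0 0 1.5 0 0 1" --pt "0 0 0 1.8 0 0 1" --pt "0 0 0 2.1 0 0 1" --pt "0 0 0 2.4 0 0 1"

```text
time_s: 4.17
tcp_pos: [0.5482, -0.1309, 0.2117]
ee_rot: [[-0.34, -0.94, 0.001], [-0.94, 0.34, -0.0], [-0.0, -0.001, -1.0]]
wrist_force: [2.1, 3.3, 2.1]
gripper_width: 0.009
gripper_force: 2.1
```

```bash
python3 -c "
from k import *
togo(0,-7,.209)"
```

```text
t 4.17 tcp gb mm [ 2.3 27.5] z 0.2117 F gb [0.8 3.8] Fz 2.1
shift cm [3.45 0.23 0.27] tool y yaw 160.12755328710819 w 0.008775278220417371
```

Call:
arm_command --pt "0 0 0 0.4 0 0 1" --pt "0 0 0 0.8 0 0 1" --pt "0 0 0 1.2 0 0 1" --pt "0 0 0 1.6 0 0 1" --pt "0 0 0 2.0 0 0 1" --pt "0 0 0 2.4 0 0 1" --pt "0 0 0 2.7 0 0 1" --pt "0 0 0 2.9 0 0 1"

```text
time_s: 4.83
tcp_pos: [0.5378, -0.1583, 0.211]
ee_rot: [[-0.341, -0.94, -0.001], [-0.94, 0.341, 0.0], [-0.0, 0.001, -1.0]]
wrist_force: [1.9, 2.4, -0.3]
gripper_width: -0.0
gripper_force: 1.7
```

Call:
arm_command --pt "0 0 0 0.2 0 0 1" --pt "0 0 0 0.4 0 0 1" --pt "0 0 0 0.5 0 0 1" --pt "0 0 0 0.5 0 0 1"

```text
time_s: 5.17
tcp_pos: [0.536, -0.1626, 0.2109]
ee_rot: [[-0.34, -0.94, -0.001], [-0.94, 0.34, 0.0], [0.0, 0.001, -1.0]]
wrist_force: [2.6, 2.1, -2.0]
gripper_width: 0.004
gripper_force: 1.6
```

```bash
python3 -c "
from k import *
togo(0,-7,.209)"
```

```text
t 5.17 tcp gb mm [ 1.6 -6.5] z 0.2109 F gb [1.7 2.9] Fz -2.0
shift cm [0.05 0.16 0.19] tool y yaw 160.09805705024488 w 0.003689272632803277
```

Call:
arm_command --pt "0 0 0 0.1 0 0 1" --pt "0 0 0 0.2 0 0 1" --pt "0 0 0 0.3 0 0 1" --pt "0 0 0 0.3 0 0 1"

```text
time_s: 5.5
tcp_pos: [0.5349, -0.1654, 0.2112]
ee_rot: [[-0.34, -0.94, -0.001], [-0.94, 0.34, 0.0], [0.0, 0.001, -1.0]]
wrist_force: [1.5, 3.9, -2.6]
gripper_width: 0.008
gripper_force: 1.7
```

Call:
arm_command --pt "0 0 0 -1.5 0 0 1" --pt "0 0 0 -3.5 0 -2 1" --pt "0 0 0 -3.5 0 -6 1" --pt "0 0 0 -3.5 2 -9 1" --pt "0 0 0 0 4 -10 1" --pt "0 0 0 2.5 6 -10 1" --pt "0 0 0 2.5 6 -10 1"

```text
time_s: 6.08
tcp_pos: [0.4661, -0.1709, 0.3141]
ee_rot: [[-0.343, -0.94, 0.001], [-0.94, 0.343, -0.002], [0.001, -0.001, -1.0]]
wrist_force: [-0.7, 0.4, -0.2]
gripper_width: 0.009
gripper_force: 0.0
```

```bash
python3 -c "
from k import *
togo(-50,-36,.209)
s,t=cam('scene'),cam('top')
a=cv2.resize(s['p'][120:240,270:390],None,fx=4,fy=4,interpolation=2);b=cv2.resize(t['p'][155:275,310:390],None,fx=4,fy=4,interpolation=2)
cv2.imwrite('pics/p2.png',np.hstack([a,b]))"
```

```text
t 6.08 tcp gb mm [-61.3 -38. ] z 0.3141 F gb [-0.8  0.1] Fz -0.2
shift cm [-0.22 -1.12 10.51] tool y yaw 159.9681646910732 w 0.009153300810703466
```

View pics/p2.png

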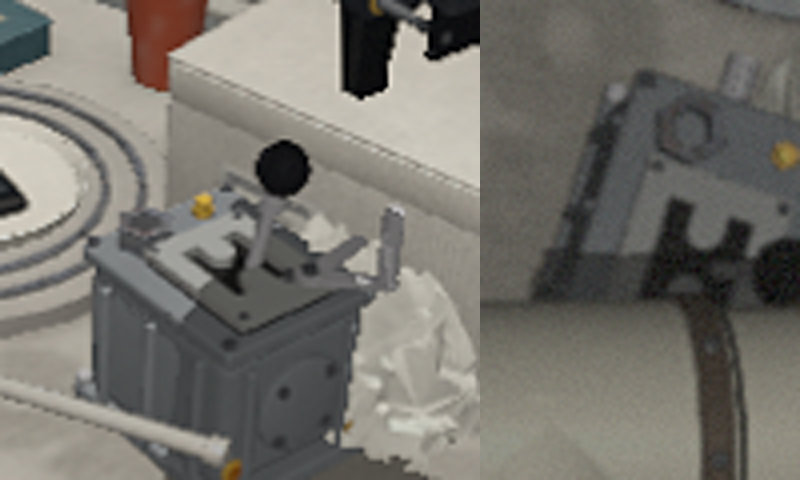

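The lever is now in the right-hand column: knob at scene crop (284,168), top crop (~785,270). Now I triangulate it.

```bash
python3 -c "
from k import *
s,t=cam('scene'),cam('top')
P,e=tri(ray(s,270+284/4-.4,120+168/4-.4),ray(t,310+305/4-.4,155+270/4-.4)); print(P,e,R.T@(P[:2]-O))
togo(-48,-37,.209)"
```

```text
[ 0.52833417 -0.19294559  0.20426672] 0.005923265847645365 [ 0.00470923 -0.03758706]
t 6.28 tcp gb mm [-57.9 -34.8] z 0.3118 F gb [0.5 0.3] Fz -0.2
shift cm [ 0.21 -0.99 10.28] tool y yaw 160.10113323880284 w 0.005651601285505639
```

Call:
arm_command --pt "0 0 0 0.2 -1.0 3 1" --pt "0 0 0 0.2 -1.0 6 1" --pt "0 0 0 0.2 -1.0 9 1" --pt "0 0 0 0.2 -1.0 10.2 1" --pt "0 0 0 0.2 -1.0 10.2 1" --pt "0 0 0 0.2 -1.2 10.2 1" --pt "0 0 0 0.2 -1.6 10.2 1"

```text
time_s: 6.87
tcp_pos: [0.4861, -0.1759, 0.2107]
ee_rot: [[-0.339, -0.941, 0.002], [-0.941, 0.339, -0.001], [0.0, -0.002, -1.0]]
wrist_force: [-0.5, 0.1, 0.5]
gripper_width: 0.007
gripper_force: 0.0
```

Call:
arm_command --pt "0 0 0 0 -0.3 0 1" --pt "0 0 0 0 -0.6 0 1" --pt "0 0 0 0 -0.9 0 1" --pt "0 0 0 0 -1.2 0 1" --pt "0 0 0 0 -1.5 0 1" --pt "0 0 0 0 -1.8 0 1"

```text
time_s: 7.37
tcp_pos: [0.501, -0.182, 0.2097]
ee_rot: [[-0.34, -0.94, -0.003], [-0.94, 0.34, 0.0], [0.001, 0.003, -1.0]]
wrist_force: [-4.7, 2.1, 3.6]
gripper_width: 0.004
gripper_force: 2.1
```

```bash
python3 -c "
from k import *
togo(10,-37,.209)"
```

```text
t 7.37 tcp gb mm [-24.7 -36.6] z 0.2097 F gb [-5.1  0.3] Fz 3.6
shift cm [ 0.04 -3.47  0.06] tool y yaw 160.10729799162496 w 0.003790160819833009
```

Call:
arm_command --pt "0 0 0 0 -0.4 0 1" --pt "0 0 0 0 -0.8 0.1 1" --pt "0 0 0 0 -1.2 0.2 1" --pt "0 0 0 0 -1.6 0.3 1" --pt "0 0 0 0 -2.0 0.4 1" --pt "0 0 0 0 -2.4 0.5 1" --pt "0 0 0 0 -2.8 0.6 1" --pt "0 0 0 0 -3.1 0.7 1"

```text
time_s: 8.03
tcp_pos: [0.5315, -0.1927, 0.2023]
ee_rot: [[-0.34, -0.94, 0.0], [-0.94, 0.34, -0.0], [0.0, -0.0, -1.0]]
wrist_force: [-3.2, 0.3, 3.7]
gripper_width: 0.004
gripper_force: 1.7
```

```bash
python3 -c "
from k import *
togo(15,-37,.203)"
```

```text
t 8.03 tcp gb mm [  7.6 -36.3] z 0.2023 F gb [-3.1 -0.8] Fz 3.7
shift cm [ 0.07 -0.74 -0.07] tool y yaw 160.11632748240393 w 0.004284614870821021
```

Call:
arm_command --pt "0 0 0 0 -0.2 0 1" --pt "0 0 0 0 -0.4 0 1" --pt "0 0 0 0 -0.6 0 1" --pt "0 0 0 0 -0.7 0 1"

```text
time_s: 8.37
tcp_pos: [0.5368, -0.1944, 0.2014]
ee_rot: [[-0.34, -0.94, -0.003], [-0.94, 0.34, 0.001], [-0.0, 0.003, -1.0]]
wrist_force: [-4.0, 1.8, -1.5]
gripper_width: 0.006
gripper_force: 2.2
```

Call:
arm_command --pt "0 0 0 0 -0.1 0 1" --pt "0 0 0 0 -0.2 0 1" --pt "0 0 0 0 -0.3 0 1"

```text
time_s: 8.62
tcp_pos: [0.539, -0.1952, 0.2011]
ee_rot: [[-0.341, -0.94, -0.004], [-0.94, 0.341, 0.002], [-0.0, 0.004, -1.0]]
wrist_force: [-5.0, 3.8, -3.2]
gripper_width: 0.007
gripper_force: 2.7
```

```bash
python3 -c "
from k import *
togo(15,-37,.203)"
```

```text
t 8.62 tcp gb mm [ 15.5 -36.1] z 0.2011 F gb [-6.   1.8] Fz -3.2
shift cm [ 0.09  0.05 -0.19] tool y yaw 160.0885525393402 w 0.0065109058887302005
```

Call:
arm_command --pt "0 0 0 0 -0.1 0 1" --pt "0 0 0 0 -0.2 0 1" --pt "0 0 0 0 -0.2 0 1"

```text
time_s: 8.87
tcp_pos: [0.5406, -0.1957, 0.2007]
ee_rot: [[-0.341, -0.94, -0.005], [-0.94, 0.341, 0.002], [-0.001, 0.005, -1.0]]
wrist_force: [-4.7, 4.5, -3.2]
gripper_width: 0.005
gripper_force: 2.7
```

Call:
arm_command --pt "0 0 0 0 -0.1 0 1" --pt "0 0 0 0 -0.2 0 1" --pt "0 0 0 0 -0.2 0 1"

```text
time_s: 9.12
tcp_pos: [0.5414, -0.196, 0.2005]
ee_rot: [[-0.341, -0.94, -0.007], [-0.94, 0.341, 0.003], [-0.0, 0.008, -1.0]]
wrist_force: [-6.4, 5.7, -2.2]
gripper_width: 0.004
gripper_force: 4.0
```

Call:
arm_command --pt "0 0 0 0 -0.2 0 1" --pt "0 0 0 0 -0.4 0 1" --pt "0 0 0 0 -0.4 0 1"

```text
time_s: 9.37
tcp_pos: [0.5425, -0.1965, 0.2001]
ee_rot: [[-0.341, -0.94, -0.014], [-0.94, 0.341, 0.005], [0.0, 0.015, -1.0]]
wrist_force: [-12.8, 8.9, 0.9]
gripper_width: 0.003
gripper_force: 7.4
```

```bash
python3 -c "
from k import *
togo(15,-37,.203)"
```

```text
t 9.37 tcp gb mm [ 19.3 -36.1] z 0.2001 F gb [-15.   4.] Fz 0.9
shift cm [ 0.09  0.43 -0.28] tool y yaw 160.05692442226558 w 0.0025982096957593566
```

The lever is at its stop (15 N). Backing off, lifting and moving in front of the keeper post, then a look.

Call:
arm_command --pt "0 0 0 0 1.5 0 1" --pt "0 0 0 0 2.5 -2 1" --pt "0 0 0 0 3 -6 1" --pt "0 0 0 0 6 -9 1" --pt "0 0 0 1 9 -9.5 1" --pt "0 0 0 2.2 12 -9.5 1" --pt "0 0 0 2.2 13.5 -9.5 1" --pt "0 0 0 2.2 13.5 -9.5 1"

```text
time_s: 10.03
tcp_pos: [0.4123, -0.1736, 0.2996]
ee_rot: [[-0.34, -0.94, 0.007], [-0.94, 0.34, -0.001], [-0.001, -0.007, -1.0]]
wrist_force: [-0.4, 0.1, 0.7]
gripper_width: 0.005
gripper_force: 0.0
```

```bash
python3 -c "
from k import *
togo(-112,-58,.2)
s,t=cam('scene'),cam('top')
a=cv2.resize(s['p'][120:240,270:390],None,fx=4,fy=4,interpolation=2);b=cv2.resize(t['p'][155:275,330:410],None,fx=4,fy=4,interpolation=2)
cv2.imwrite('pics/p3.png',np.hstack([a,b]))"
```

```text
t 10.03 tcp gb mm [-111.   -58.9] z 0.2996 F gb [-0.5 -0. ] Fz 0.7
shift cm [-0.08  0.17  9.96] tool y yaw 160.1148045629769 w 0.005493205302704652
```

View pics/p3.png

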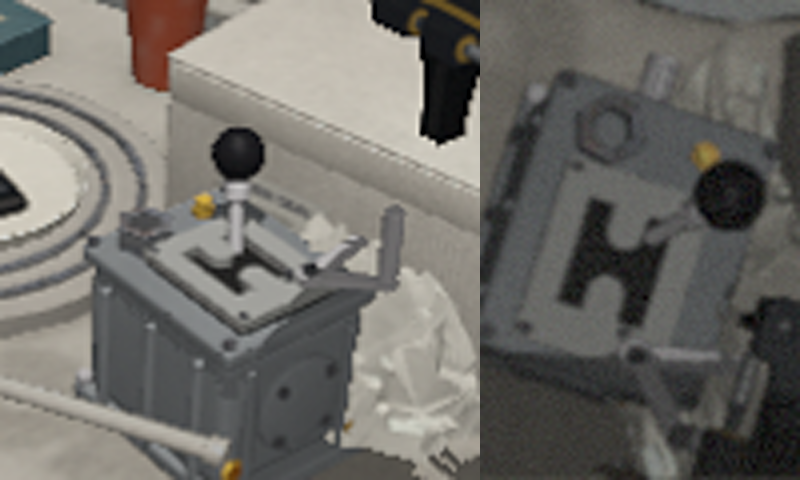

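The knob is at scene crop (238,154), top crop (730,195), so the lever is in the far right slot. The post is unmoved at scene crop (395,210).

```bash
python3 -c "
from k import *
s,t=cam('scene'),cam('top')
P,e=tri(ray(s,270+238/4-.4,120+154/4-.4),ray(t,330+250/4-.4,155+195/4-.4)); print(P,e,R.T@(P[:2]-O))
P,e=tri(ray(s,270+396/4-.4,120+211/4-.4),ray(t,310+377/5-.4,155+553/5-.4)); print(P,e,R.T@(P[:2]-O))
togo(-112,-58,.2)"
```

```text
[ 0.56914016 -0.20948052  0.19242976] 0.001530270244648284 [ 0.04870678 -0.03924513]
[ 0.44199783 -0.18659623  0.20632086] 0.0023612412991422097 [-0.078633   -0.06100395]
t 10.23 tcp gb mm [-108.4  -58.1] z 0.298 F gb [0.2 0.3] Fz 0.0
shift cm [-0.01  0.38  9.8 ] tool y yaw 160.1348336284813 w 0.006283739867064235
```

Call:
arm_command --pt "0 0 0 0 0 3 1" --pt "0 0 0 0 0 6 1" --pt "0 0 0 0 0 9 1" --pt "0 0 0 0 0 9.8 1" --pt "0 0 0 0 0 9.8 1"

```text
time_s: 10.65
tcp_pos: [0.413, -0.1735, 0.1972]
ee_rot: [[-0.34, -0.94, -0.006], [-0.94, 0.34, 0.0], [0.002, 0.006, -1.0]]
wrist_force: [-0.0, -0.4, 0.7]
gripper_width: 0.005
gripper_force: 0.0
```

```bash
python3 -c "
from k import *
togo(-103,-58,.2)"
```

```text
t 10.65 tcp gb mm [-110.4  -58.6] z 0.1972 F gb [ 0.1 -0.4] Fz 0.7
shift cm [-0.06 -0.73 -0.28] tool y yaw 160.1210320905196 w 0.004935228902300551
```

Call:
arm_command --pt "0 0 0 0 -0.4 0 1" --pt "0 0 0 0.1 -0.8 0 1" --pt "0 0 0 0.2 -1.2 0 1" --pt "0 0 0 0.4 -1.6 0 1" --pt "0 0 0 0.6 -2.0 0 1" --pt "0 0 0 0.8 -2.4 0 1"

```text
time_s: 11.15
tcp_pos: [0.4323, -0.1899, 0.2003]
ee_rot: [[-0.34, -0.94, -0.002], [-0.94, 0.34, -0.0], [0.001, 0.002, -1.0]]
wrist_force: [-5.8, -1.4, 2.4]
gripper_width: 0.004
gripper_force: 2.4
```

```bash
python3 -c "
from k import *
togo(-60,-72,.2)"
```

```text
t 11.15 tcp gb mm [-86.6 -67.4] z 0.2003 F gb [-4.9 -3.3] Fz 2.4
shift cm [ 0.46 -2.66  0.02] tool y yaw 160.09648036825666 w 0.0036089476299352025
```

Call:
arm_command --pt "0 0 0 0.2 -0.4 0 1" --pt "0 0 0 0.35 -0.8 0 1" --pt "0 0 0 0.45 -1.2 0 1" --pt "0 0 0 0.55 -1.6 0 1" --pt "0 0 0 0.6 -2.0 0 1" --pt "0 0 0 0.6 -2.4 0 1" --pt "0 0 0 0.55 -2.8 0 1" --pt "0 0 0 0.45 -3.2 0 1"

```text
time_s: 11.82
tcp_pos: [0.4625, -0.2043, 0.1995]
ee_rot: [[-0.34, -0.94, 0.0], [-0.94, 0.34, 0.0], [-0.0, -0.0, -1.0]]
wrist_force: [-1.4, 0.2, 0.9]
gripper_width: 0.004
gripper_force: 1.0
```

```bash
python3 -c "
from k import *
togo(-32,-65,.2)"
```

```text
t 11.82 tcp gb mm [-53.3 -70.7] z 0.1995 F gb [-1.4 -0.3] Fz 0.9
shift cm [-0.56 -2.13 -0.05] tool y yaw 160.12385317151205 w 0.0039014390594001155
```

Call:
arm_command --pt "0 0 0 -0.1 -0.3 0 1" --pt "0 0 0 -0.2 -0.6 0 1" --pt "0 0 0 -0.3 -0.9 0 1" --pt "0 0 0 -0.4 -1.2 0 1" --pt "0 0 0 -0.5 -1.5 0 1" --pt "0 0 0 -0.6 -1.7 0 1"

```text
time_s: 12.32
tcp_pos: [0.4804, -0.2043, 0.1996]
ee_rot: [[-0.34, -0.94, 0.0], [-0.94, 0.34, 0.0], [-0.0, -0.0, -1.0]]
wrist_force: [-2.0, -0.0, 0.6]
gripper_width: 0.005
gripper_force: 0.8
```

Call:
arm_command --pt "0 0 0 0 -0.15 0 1" --pt "0 0 0 0 -0.3 0 1" --pt "0 0 0 0 -0.4 0 1" --pt "0 0 0 0 -0.4 0 1"

```text
time_s: 12.65
tcp_pos: [0.4823, -0.2048, 0.1993]
ee_rot: [[-0.34, -0.94, -0.004], [-0.94, 0.34, 0.002], [-0.001, 0.004, -1.0]]
wrist_force: [-6.0, 5.6, 3.0]
gripper_width: 0.008
gripper_force: 3.6
```

```bash
python3 -c "
from k import *
togo(-32,-65,.2)"
```

```text
t 12.65 tcp gb mm [-34.6 -64.4] z 0.1993 F gb [-7.6  3.2] Fz 3.0
shift cm [ 0.06 -0.26 -0.07] tool y yaw 160.11312389471016 w 0.008276463944209713
```

Call:
arm_command --pt "0 0 0 0 -0.2 0 1" --pt "0 0 0 0 -0.4 0 1" --pt "0 0 0 0 -0.4 0 1"

```text
time_s: 12.9
tcp_pos: [0.4827, -0.2051, 0.1991]
ee_rot: [[-0.341, -0.94, -0.011], [-0.94, 0.341, 0.004], [-0.0, 0.012, -1.0]]
wrist_force: [-13.6, 10.1, 9.2]
gripper_width: 0.004
gripper_force: 8.7
```

```bash
python3 -c "
from k import *
togo(-32,-65,.2)"
```

```text
t 12.9 tcp gb mm [-34.  -64.5] z 0.1991 F gb [-16.3   4.9] Fz 9.2
shift cm [ 0.05 -0.2  -0.1 ] tool y yaw 160.08473835783914 w 0.004198063609530143
```

At the stop (only 0.6 mm of movement for 16 N). Backing off and checking.

Call:
arm_command --pt "0 0 0 0 1 0 1" --pt "0 0 0 0 3 -1 1" --pt "0 0 0 0 5 -4 1" --pt "0 0 0 0 8 -8 1" --pt "0 0 0 0 11 -11 1" --pt "0 0 0 3 12.5 -13 1" --pt "0 0 0 5 12.5 -13 1" --pt "0 0 0 5 12.5 -13 1"

```text
time_s: 13.57
tcp_pos: [0.3527, -0.2133, 0.3327]
ee_rot: [[-0.342, -0.94, 0.009], [-0.94, 0.342, -0.003], [-0.001, -0.009, -1.0]]
wrist_force: [0.2, -0.3, 0.2]
gripper_width: 0.007
gripper_force: 0.0
```

```bash
python3 -c "
from k import *
togo(-32,-65,.2)
s,t=cam('scene'),cam('top')
a=cv2.resize(s['p'][120:240,270:390],None,fx=4,fy=4,interpolation=2);b=cv2.resize(t['p'][155:275,330:410],None,fx=4,fy=4,interpolation=2)
cv2.imwrite('pics/p4.png',np.hstack([a,b]))"
```

```text
t 13.57 tcp gb mm [-153.5 -116.5] z 0.3327 F gb [ 0.3 -0.2] Fz 0.2
shift cm [ -5.16 -12.02  13.39] tool y yaw 160.02854271733605 w 0.0065787414225842115
```

View pics/p4.png

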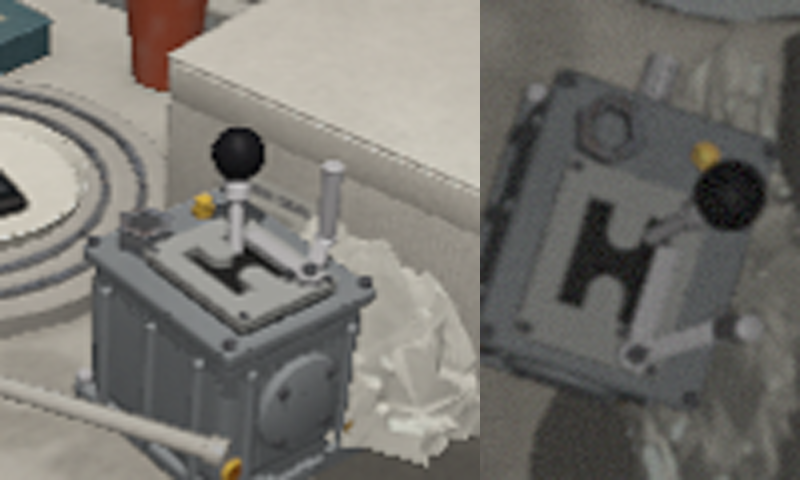

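The keeper blade now lies along the right slot to just behind the lever (top crop (637,355) to (668,250)). The post top is at scene (333,168), top (747,328). A numeric check of the keeper angle:

```bash
python3 -c "
from k import *
s,t=cam('scene'),cam('top')
P,e=tri(ray(s,270+333/4-.4,120+168/4-.4),ray(t,330+267/4-.4,155+327/4-.4)); q=1000*R.T@(P[:2]-O); v=q-[-44,-24]; print(P,e,q,np.linalg.norm(v),'keeper deg',-55-np.degrees(np.arctan2(v[1],v[0])))
# blade axis against the plate's right edge direction
kp=onz(t,330+157/4-.4,155+355/4-.4,.154)[:2]
v2=R.T@(P[:2]-kp); print(v2,-55-np.degrees(np.arctan2(v2[1],v2[0])))
print(sense()['wrist_force'])"
```

```text
[ 0.50024487 -0.21271376  0.20417244] 0.0019535421723935165 [-14.97411639 -65.73585632] 50.83683332572987 keeper deg 0.18268631850816064
[ 0.02805966 -0.04009853] 0.01691095616055094
[ 0.3905075  -0.63587841  0.15089984]
```

Keeper angle ≈ 0°, so it is shut against its stop. The lever is home and the robot is clear.

```bash
python3 -c "
from h import *
print(finish_job())"
```

```text
the job is handed in; nothing more can be done
None
```

The lever is fully home in the far right-hand slot, the keeper measures shut against its stop (about 0°), and the job was handed in at about 14 s with the arm clear; no verdict came back.

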